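# Hold back the sprung drawer latch with its snib and shut the drawer

### The job

The lost property drawer locks itself whenever it is shut. Press its sprung latch bolt fully down into the lock, slide the black snib beside it right across so that the bolt stays trapped, then push the drawer fully shut. Go by feel, never bearing on the drawer or its lock with more than about 30 N, and leave the things standing around undisturbed.

Things in the scene. Friction and masses are not known exactly. Their poses are not given: they have to be found in the camera images.
- drawer (a joint): how far the drawer is pulled out of the oak box, in m: 0 is shut, it grows as it comes out towards the robot (towards -x of cabinet), at the start about 0.09 to 0.12. It runs with about 3 N of friction. The drawer has play on its runners: pressed down at the front it nods, and its front edge (with the lock) sinks by a few mm, how much and how easily differs from time to time; let go, it rises again
- bolt (a joint): how far the sprung latch bolt is pressed down into the lock, in m: 0 is up (10 mm proud of the brass plate), 0.010 is flush with the plate. Its spring pushes back with 8 N when up and 11 N when flush. The snib can pass only when the bolt is pressed down within about 1.5 mm of flush; trapped by the snib the bolt stays about 2 mm proud
- snib (a joint): how far the snib (keeper) is slid across, in m: 0 is off, 0.010 is fully across at its stop. It slides along +y of cabinet, away from the bolt, with about 1.5 N of friction, and stays where it is left. With the bolt not fully down it jams after 2 mm; from 5 mm on it holds the bolt down
- cabinet: old oak box with one drawer, 320 mm deep, 420 mm wide, 168 mm high, standing on the shelf and fixed. Origin on the shelf under the middle of its front; x points from front to back (away from the robot), y to the left seen from the front, z up
- lock_plate (a point): the brass lock plate let flush into the top edge of the drawer front, 96 mm along y and 22 mm along x, in the middle of a flat edge 380 mm long and 26 mm thick (x); this point lies on the plate's top face, at the middle of the opening for the bolt, 13 mm behind the drawer's front face. Its axes are those of the drawer (x into the box, y to the left seen from the front, z up)
- bolt_top (a point): the steel latch bolt, 24 mm along y and 13 mm along x, standing 10 mm out of the plate, bevelled at its back; this point is the middle of its flat top (8 by 24 mm). It moves with the bolt
- snib_near (a point): the snib's black ribbed thumb-piece, 10 mm along y, 16 mm along x, 6 mm high above the plate; this point is the middle of its side face towards the bolt (the face to push), which starts 14 mm from the middle of the bolt, 2 mm clear of the bolt's side, and ends 24 mm from it. So a fingertip that holds the bolt down can be slid along the plate towards +y and push the snib across
- front_top (a point): top edge of the drawer's front face, in the middle; the oak front is 113 mm high below it and 380 mm wide, its outside faces -x; two knobs, 32 mm thick, stand out 30 mm from it, 115 mm to either side and 40 mm below the top edge, all good to push on
- rail_front (a point): the middle of the lower edge of the oak rail above the drawer's opening, in the plane of the box's front; when shut the drawer's front is flush with it and 3 mm below it. The top of the box overhangs this point by 3 mm, 30 mm above it, so a hand that follows the drawer in must keep clear of it (tilted fingertips forward, or low against a knob)
- canister_mid (a point): clear screw-top canister of marbles with a blue lid, 80 mm across, 120 mm high, standing on the box; this point is its centre. Leave it alone (within 15 mm)
- doll_mid (a point): white porcelain doll's head, 66 mm across, 99 mm high, standing on the box; this point is its centre. Leave it alone (within 15 mm)
- bus_mid (a point): red die-cast toy bus, 120 x 40 x 58 mm, on the shelf to the left of the drawer; this point is its centre. Leave it alone (within 15 mm)
- bell_mid (a point): brass bicycle bell, 54 mm across, 38 mm high, on the shelf to the right of the drawer; this point is its centre. Leave it alone (within 15 mm)

How it is judged:
By the outcome, as a careful person would: the job done as asked, in the order asked, and still so for the second after the job is handed in, with the robot touching nothing.
It also fails if it takes over 62 s, if anything falls off the work surface, if the arm or the gripper's body presses on something with over 40 N, if the wrist force passes 120 N, or if a joint passes its speed limit or range.

### The arm

A 6-joint arm with a two-finger parallel gripper is mounted at the origin on the work surface. World frame = base frame: x ahead of the robot, y to its left, z up, the work surface at z = 0. Lengths are in m, angles in rad, forces in N, time in s.
With the tool pointing down it reaches from about 0.375 to 0.975 m from the base axis. Payload 3.8 kg.
Tool frame: the origin (TCP) lies at the very end of the fingers, on their centre line; the grasp point (between the pads) lies 19 mm behind it; z points along the fingers, y is the line along which they close (so a half turn about z gives the same grasp; the last joint's range is limited). The gripper opens to 88 mm and grips with 3 to 60 N. Pads are 18 mm wide; open, the fingers measure 123 mm over their backs; the gripper's body (75 mm by 187 mm) begins 45 mm behind the grasp point.
Start: joints at [1.139, 0.264, 1.604, -0, 1.274, -0.037], TCP at [0.26, 0.623, 0.239] pointing down, gripper open.
Joint ranges: [-2.63, 2.63], [-0.94, 2.18], [0.31, 2.57], [-1.31, 4.45], [0, 2.66], [-2.55, 2.55]. Speed limits (rad/s): [2.57, 2.57, 3.14, 3.14, 3.14, 3.14].

### API

Orientations are given as a rotation vector (axis times angle).
In Python, from bench import arm, capture, get_calibration gives the robot as it stands. The module is installed in compiled form; this text tells all that it offers.
- The arm moves only by the tool play_rows, never from a script. Its argument "plan" is a list of rows, each an object of numbers: "tx", "ty", "tz": the shift along the tool's x, y, z in m; "rx", "ry", "rz": the turn, a rotation vector about the tool's x, y, z in degrees; "jaw": the finger opening in m, from 0 to 0.0881. A call has exactly 5 rows; each row is the pose to reach, as a shift and turn from the pose commanded when the call began, along the tool's axes at that moment; what a row does not reach only later rows make up. A row lasts 1/10 s, in which the tool goes at most 50 mm and 8.59 degrees, less where a joint would pass 70% of its speed; a pose out of reach is approached as far as the arm can. A call with a gripper value outside its range is refused whole. The fingers move at their own pace and stop on an object; "grip_force" is the grip in N (left out, the last holds). Time passes only in rows, so rows that repeat a pose let the fingers close, or fill a call up. It gives the time, the measured TCP pose, the force, the opening and the grip force at its end, in the units of the state.
- arm.read_state(): the state, without advancing time (a new reading comes with each control period).
- capture(name): name is "scene" or "top" or "wrist"; returns (picture, depth): 480x640x3 uint8, red, green, blue; 480x640 float32, m along the optical axis (not along the pixel's ray), 0 where there is no reading.
- get_calibration(name): a dict with "intrinsics" (3x3 intrinsics, pixels), "k1" (the pictures are not rectified: a ray, as slopes to the right and down, at radius r is drawn at 1 + k1 r^2 times it, then the intrinsics apply), "R" (3x3) and "t" (3): a world point X has camera coordinates R X + t. Camera axes: x right, y down, z forward; pixel columns grow to the right and rows downward; lengths in m; the calibration is good to about 2 mm. A picture is of the moment at which its call begins: read the wrist's pose just before it. get_calibration takes no time and is no camera call; for the wrist camera it gives the pose at the moment of the call.
- arm.hand_in(): hands the job in; it is judged then, once.
The state is a dict: "time_s": time; "joint_pos": joint angles; "dq": joint speeds; "tau": joint torques, N m; "eef_pos": TCP position; "tcp_rot": TCP orientation; "contact_force": force on the tool from outside, world axes, zero at the start; "torque": the same for the moment, N m; "grip_width": opening from 0.0 (shut) to 1.0 (fully open); "gripper_force": force on a finger pad.
Only numpy, scipy, OpenCV 4.12 (cv2) and the standard library are available. Lean on these libraries where they do the work, as an engineer would, in place of code of your own. Each camera call takes 0.05 s, during which the arm holds its last target. There are 200 camera calls.

## Working session

There is one attempt and no reset: what is moved stays moved. The work goes in short steps, Python scripts to look and compute and a tool call to move; the robot and the scene stay as the last step left them, time stands still between calls to the robot, and variables do not carry over. Pictures are saved under pics/ and viewed, at most 10 in all, crops included, and the job is handed in when it is done.

Besides the shell and the picture viewer there is one more tool, called as name([rows], argument=value, ...), one row to a line, values as JSON. play_rows: Moves the arm, as the interface text tells. Its arguments: {"type":"object","properties":{"plan":{"type":"array"},"grip_force":{"type":"number"}},"required":["plan"]}

```bash
mkdir -p pics; cat > h.py <<'E'
import numpy as np, cv2
from bench import arm, capture, get_calibration
from scipy.spatial.transform import Rotation as R
def cloud(depth,c):
    K=c["intrinsics"];K=np.array(K)
    v,u=np.mgrid[0:480,0:640]
    p=cv2.undistortPoints(np.stack([u,v],-1).reshape(-1,1,2).astype(float),K,np.array([c["k1"],0,0,0.])).reshape(480,640,2)
    X=np.dstack([p*depth[...,None],depth])
    return (X-np.array(c["t"]))@np.array(c["R"])
def shot(n):
    c=get_calibration(n);p,d=capture(n);return p,d,cloud(d,c),c
E
python3 - <<'E'
from h import *
s=arm.read_state();print(s)
for n in("scene","top"):
    p,d,X,c=shot(n);cv2.imwrite(f"pics/{n}1.png",p[...,::-1]);np.savez(f"{n}1.npz",p=p,X=X,d=d)
    print(n,-np.array(c["R"]).T@c["t"],c["k1"],c["intrinsics"])
E
```

```text
{'time_s': 0.0, 'joint_pos': array([ 1.13909707e+00,  2.64740046e-01,  1.60538258e+00, -4.16198069e-05,
        1.27370869e+00, -3.69067889e-02]), 'dq': array([ 2.33849760e-03,  1.19529211e-03, -7.78378155e-05,  1.69905449e-04,
       -1.05833473e-03,  1.24615309e-03]), 'tau': array([-5.27315569e-04, -5.02104270e+01, -3.56884396e+01,  7.28266756e-02,
        2.93055503e-02, -1.48778058e-04]), 'eef_pos': array([0.25933239, 0.62241272, 0.23739221]), 'tcp_rot': array([-0.61600554, -3.08011485,  0.00343439]), 'contact_force': array([0.50296534, 0.39806231, 0.12155121]), 'torque': array([-0.02279588, -0.01178848, -0.03219108]), 'gripper_force': 0.0, 'grip_width': 1.0021891310298328}
scene [0.69447504 0.61807538 0.7798796 ] -0.0596623255747681 [[492.26304114   0.         314.19086117]
 [  0.         492.26304114 233.93639163]
 [  0.           0.           1.        ]]
top [0.41008255 0.01938317 1.11896978] -0.11560759261827087 [[485.53592151   0.         322.40138735]
 [  0.         485.53592151 236.27611847]
 [  0.           0.           1.        ]]
```

View pics/scene1.png

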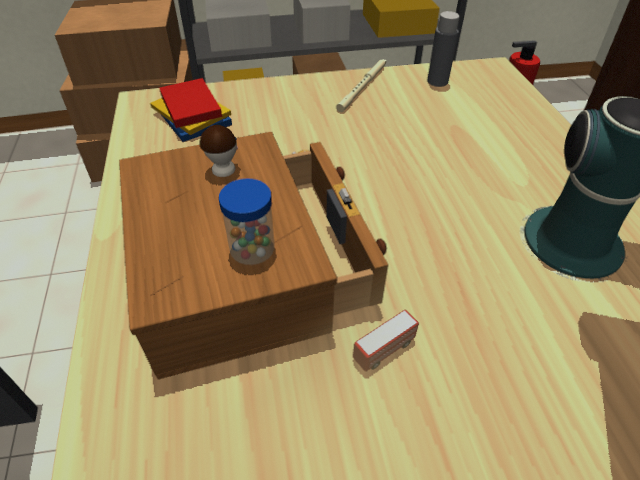

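View pics/top1.png

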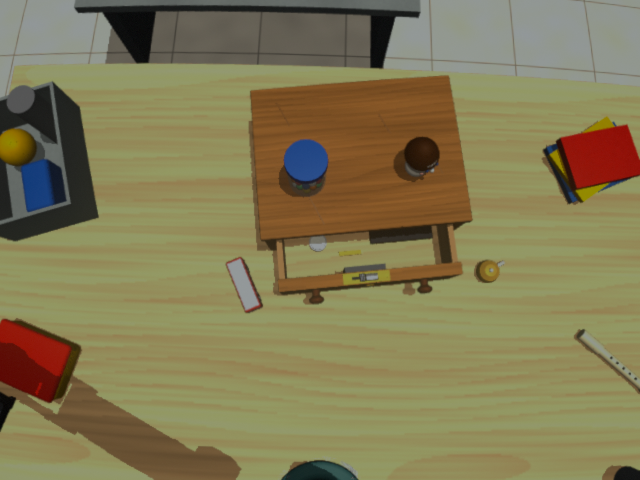

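```bash
python3 - <<'E'
from h import *
f=np.load("top1.npz");p,X=f["p"],f["X"]
cv2.imwrite("pics/crop1.png",cv2.resize(p[245:310,265:475],None,fx=3.8,fy=3.8,interpolation=cv2.INTER_CUBIC)[...,::-1])
z=X[...,2]
# box top
m=(z>0.15)&(z<0.18);m[:60]=0;m[:,:240]=0;m[:,480:]=0;m[260:]=0
q=X[m];print("box top z",np.median(q[:,2]))
r=cv2.minAreaRect(q[:,:2].astype(np.float32));print("box",r)
# drawer front edge
reg=np.zeros(z.shape,bool);reg[255:300,270:470]=1
zz=z[reg];h,e=np.histogram(zz,bins=np.arange(0,0.18,0.01));print(h)
m=reg&(z>0.115)&(z<0.15);q=X[m];print("edge z",np.median(q[:,2]),cv2.minAreaRect(q[:,:2].astype(np.float32)))
for u,v in[(367,277),(352,277),(376,277),(360,277)]:print(u,v,X[v,u])
hsv=cv2.cvtColor(p,cv2.COLOR_RGB2HSV)
m=reg&(hsv[...,0]>20)&(hsv[...,0]<32)&(hsv[...,1]>150)&(z>.115)&(z<.15)
v,u=np.nonzero(m);print("plate px",m.sum(),u.min(),u.max(),v.min(),v.max());q=X[m];print(cv2.minAreaRect(q[:,:2].astype(np.float32)))
E
```

```text
box top z 0.16828394910792477
box ((0.7564563155174255, -0.058612316846847534), (0.32816576957702637, 0.4341849088668823), 7.2054901123046875)
[1808    0  618 1766   58   61   61   72   62   99  256  287  102 2445
  111    0    0]
edge z 0.13502202055317056 ((0.5242576599121094, -0.0882476270198822), (0.07761272042989731, 0.3799680471420288), 5.362054824829102)
367 277 [ 0.50256328 -0.08075417  0.14602186]
352 277 [ 0.5024039  -0.05108647  0.13834041]
376 277 [ 0.50297701 -0.09878802  0.14715318]
360 277 [ 0.50255362 -0.06701619  0.14179293]
plate px 378 342 390 269 285
((0.5030732154846191, -0.08010523021221161), (0.025873273611068726, 0.09682686626911163), 6.735812187194824)
```

View pics/crop1.png

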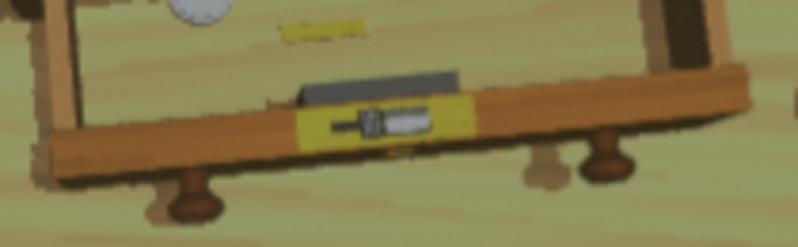

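```bash
cat >> h.py <<'E'
def ray(c,u,v,z):
    q=cv2.undistortPoints(np.array([[[u,v]]],float),np.array(c["intrinsics"]),np.array([c["k1"],0,0,0.])).ravel()
    Rm=np.array(c["R"]);o=-Rm.T@c["t"];d=Rm.T@np.r_[q,1];return o+d*(z-o[2])/d[2]
def st():
    s=arm.read_state();print("t",round(s["time_s"],2),"p",s["eef_pos"].round(4),"rv",s["tcp_rot"].round(4),"F",s["contact_force"].round(1),"T",s["torque"].round(2),"w",round(s["grip_width"],3));return s
def goal(th,tilt=0):
    "tool down, y along drawer y (yaw th deg); tilt>0: fingertips forward"
    return R.from_euler("z",th,degrees=True)*R.from_euler("y",-tilt,degrees=True)*R.from_matrix(np.diag([-1.,1,-1]))
def delta(pos,Rg):
    s=arm.read_state();Rc=R.from_rotvec(s["tcp_rot"])
    print("shift mm",(Rc.inv().apply(np.array(pos)-s["eef_pos"])*1e3).round(1),"turn deg",np.degrees((Rc.inv()*Rg).as_rotvec()).round(1))
E
python3 - <<'E'
from h import *
f=np.load("top1.npz");p,X=f["p"],f["X"]
c=get_calibration("top")
# yaw: front edge of drawer top, per column lowest pixel with z>0.125
z=X[...,2];P=[]
for u in range(290,455):
    v=np.nonzero((z[255:300,u]>.125)&(z[255:300,u]<.142))[0]+255
    if len(v):P.append(ray(c,u,v.max()+.5,.135))
P=np.array(P);k=np.polyfit(P[:,1],P[:,0],1)
for _ in range(3):
    r=P[:,0]-np.polyval(k,P[:,1]);k=np.polyfit(P[abs(r)<.004,1],P[abs(r)<.004,0],1)
th=-np.degrees(np.arctan(k[0]));print("edge yaw",th,k,(abs(r)<.004).sum())
P=[]
for u in range(262,465):
    v=np.nonzero((z[150:262,u]>.16)&(z[150:262,u]<.178))[0]+150
    if len(v):P.append(ray(c,u,v.max()+.5,.168))
P=np.array(P);k2=np.polyfit(P[:,1],P[:,0],1)
for _ in range(3):
    r=P[:,0]-np.polyval(k2,P[:,1]);k2=np.polyfit(P[abs(r)<.004,1],P[abs(r)<.004,0],1)
print("box front yaw",-np.degrees(np.arctan(k2[0])),k2)
b=ray(c,372.1,277.1,.145);sn=ray(c,362.9,277.4,.141);print("bolt",b,"snib",sn,"plate",ray(c,367,277,.135))
print("front edge x at bolt y",np.polyval(k,b[1]),"box",np.polyval(k2,b[1]))
print(R.from_rotvec(arm.read_state()["tcp_rot"]).as_matrix().round(3))
delta([b[0],b[1],.25],goal(th))
E
```

```text
edge yaw 7.2870793092333965 [-0.12787375  0.4793184 ] 165
box front yaw 7.188154638311616 [-0.12611934  0.58302285]
bolt [ 0.50275523 -0.09116597  0.145     ] snib [ 0.50198946 -0.07297406  0.141     ] plate [ 0.50361093 -0.08188856  0.135     ]
front edge x at bolt y 0.49097613609811785 box 0.5945206401896763
[[-0.923  0.385 -0.001]
 [ 0.385  0.923 -0.002]
 [ 0.    -0.002 -1.   ]]
shift mm [-499.2 -565.2  -11.3] turn deg [ -0.1  -0.  -29.9]
```

play_rows([
  {"tx": -0.025,"ty": -0.028,"jaw": 0},
  {"tx": -0.05,"ty": -0.057,"jaw": 0},
  {"tx": -0.075,"ty": -0.085,"jaw": 0},
  {"tx": -0.1,"ty": -0.113,"jaw": 0},
  {"tx": -0.125,"ty": -0.141,"tz": -0.01,"jaw": 0},
], grip_force=20)

```text
$.plan[0]: bad value
```

play_rows([
  {"tx": -0.025,"ty": -0.028,"jaw": 0},
  {"tx": -0.05,"ty": -0.057,"jaw": 0},
  {"tx": -0.075,"ty": -0.085,"jaw": 0},
  {"tx": -0.1,"ty": -0.113,"jaw": 0},
  {"tx": -0.125,"ty": -0.141,"jaw": 0},
])

```text
$.plan[0]: bad value
```

play_rows([
  {"tx": -0.025,"ty": -0.028,"jaw": 0},
  {"tx": -0.05,"ty": -0.057,"jaw": 0},
  {"tx": -0.075,"ty": -0.085,"jaw": 0},
  {"tx": -0.1,"ty": -0.113,"jaw": 0},
  {"tx": -0.125,"ty": -0.141,"jaw": 0},
])

```text
$.plan[0]: bad value
```

play_rows([
  {"tx": -0.025,"ty": -0.028,"rz": -6,"jaw": 0},
  {"tx": -0.05,"ty": -0.057,"rz": -12,"jaw": 0},
  {"tx": -0.075,"ty": -0.085,"rz": -18,"jaw": 0},
  {"tx": -0.1,"ty": -0.113,"rz": -24,"jaw": 0},
  {"tx": -0.125,"ty": -0.141,"rz": -30,"jaw": 0},
])

```text
$.plan[0]: bad value
```

```bash
python3 - <<'E'
from h import *
st();p,d,X,c=shot("wrist");cv2.imwrite("pics/w1.png",p[...,::-1]);np.savez("w1.npz",p=p,X=X)
print(-np.array(c["R"]).T@c["t"])
delta([.504,-.091,.25],goal(7.2))
E
```

```text
t 0.1 p [0.2594 0.6225 0.2375] rv [-0.616  -3.0802  0.0031] F [ 0.6  1.  -0.1] T [-0.04  0.01  0.04] w 1.0
[0.19988185 0.64838685 0.38189774]
shift mm [-500.3 -564.6  -11.4] turn deg [ -0.1  -0.  -29.8]
```

View pics/w1.png

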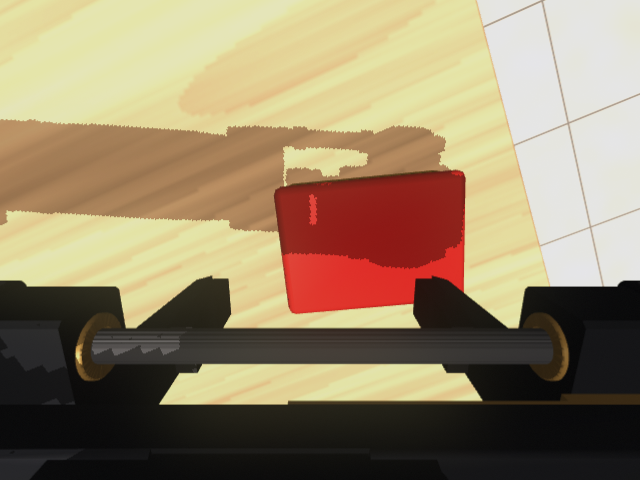

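The wrist view shows the red books below the open fingers; the arm has not moved (rows were refused). I'll try rows with all the keys.

play_rows([
  {"tx": -0.025,"ty": -0.028,"tz": 0.0,"rx": 0.0,"ry": 0.0,"rz": 0.0,"jaw": 0.0},
  {"tx": -0.05,"ty": -0.057,"tz": 0.0,"rx": 0.0,"ry": 0.0,"rz": 0.0,"jaw": 0.0},
  {"tx": -0.075,"ty": -0.085,"tz": 0.0,"rx": 0.0,"ry": 0.0,"rz": 0.0,"jaw": 0.0},
  {"tx": -0.1,"ty": -0.113,"tz": 0.0,"rx": 0.0,"ry": 0.0,"rz": 0.0,"jaw": 0.0},
  {"tx": -0.125,"ty": -0.141,"tz": -0.01,"rx": 0.0,"ry": 0.0,"rz": 0.0,"jaw": 0.0},
], grip_force=20)

```text
time_s: 0.65
eef_pos: [0.3202, 0.4424, 0.2468]
tcp_rot: [-0.615, -3.079, 0.005]
contact_force: [1.5, -0.1, -0.4]
grip_width: 0.573
gripper_force: 0.0
```

play_rows([
  {"tx": -0.025,"ty": -0.028,"tz": 0.0,"rx": 0.0,"ry": 0.0,"rz": 0.0,"jaw": 0.0},
  {"tx": -0.05,"ty": -0.057,"tz": 0.0,"rx": 0.0,"ry": 0.0,"rz": 0.0,"jaw": 0.0},
  {"tx": -0.075,"ty": -0.085,"tz": 0.0,"rx": 0.0,"ry": 0.0,"rz": 0.0,"jaw": 0.0},
  {"tx": -0.1,"ty": -0.113,"tz": 0.0,"rx": 0.0,"ry": 0.0,"rz": 0.0,"jaw": 0.0},
  {"tx": -0.125,"ty": -0.141,"tz": 0.0,"rx": 0.0,"ry": 0.0,"rz": 0.0,"jaw": 0.0},
])

```text
time_s: 1.15
eef_pos: [0.382, 0.2651, 0.2485]
tcp_rot: [0.616, 3.081, -0.0]
contact_force: [0.9, -0.3, -0.3]
grip_width: 0.119
gripper_force: 0.0
```

play_rows([
  {"tx": -0.025,"ty": -0.028,"tz": 0.0,"rx": 0.0,"ry": 0.0,"rz": 0.0,"jaw": 0.0},
  {"tx": -0.05,"ty": -0.057,"tz": 0.0,"rx": 0.0,"ry": 0.0,"rz": 0.0,"jaw": 0.0},
  {"tx": -0.075,"ty": -0.085,"tz": 0.0,"rx": 0.0,"ry": 0.0,"rz": 0.0,"jaw": 0.0},
  {"tx": -0.1,"ty": -0.113,"tz": 0.0,"rx": 0.0,"ry": 0.0,"rz": 0.0,"jaw": 0.0},
  {"tx": -0.125,"ty": -0.141,"tz": 0.0,"rx": 0.0,"ry": 0.0,"rz": 0.0,"jaw": 0.0},
])

```text
time_s: 1.65
eef_pos: [0.4431, 0.0868, 0.2486]
tcp_rot: [0.616, 3.081, 0.0]
contact_force: [0.8, 0.3, 1.1]
grip_width: 0.009
gripper_force: 0.0
```

play_rows([
  {"tx": -0.025,"ty": -0.028,"tz": 0.0,"rx": 0.0,"ry": 0.0,"rz": -6.0,"jaw": 0.0},
  {"tx": -0.05,"ty": -0.057,"tz": 0.0,"rx": 0.0,"ry": 0.0,"rz": -12.0,"jaw": 0.0},
  {"tx": -0.075,"ty": -0.085,"tz": 0.0,"rx": 0.0,"ry": 0.0,"rz": -18.0,"jaw": 0.0},
  {"tx": -0.1,"ty": -0.113,"tz": 0.0,"rx": 0.0,"ry": 0.0,"rz": -24.0,"jaw": 0.0},
  {"tx": -0.125,"ty": -0.141,"tz": 0.0,"rx": 0.0,"ry": 0.0,"rz": -30.0,"jaw": 0.0},
])

```text
time_s: 2.15
eef_pos: [0.5043, -0.0914, 0.2485]
tcp_rot: [0.208, -3.135, -0.0]
contact_force: [1.6, 0.9, 0.5]
grip_width: 0.004
gripper_force: 0.0
```

```bash
python3 - <<'E'
from h import *
st();p,d,X,c=shot("wrist");cv2.imwrite("pics/w2.png",p[...,::-1]);np.savez("w2.npz",p=p,X=X)
print(-np.array(c["R"]).T@c["t"])
delta([.504,-.091,.25],goal(7.2))
E
```

```text
t 2.15 p [ 0.5043 -0.0914  0.2485] rv [ 2.0850e-01 -3.1346e+00 -3.0000e-04] F [1.6 0.9 0.5] T [ 0.04 -0.05 -0.07] w 0.004
[ 0.44022263 -0.09972911  0.39288315]
shift mm [ 1.3  5.3 -1.4] turn deg [-0.3  0.1  0.6]
```

View pics/w2.png

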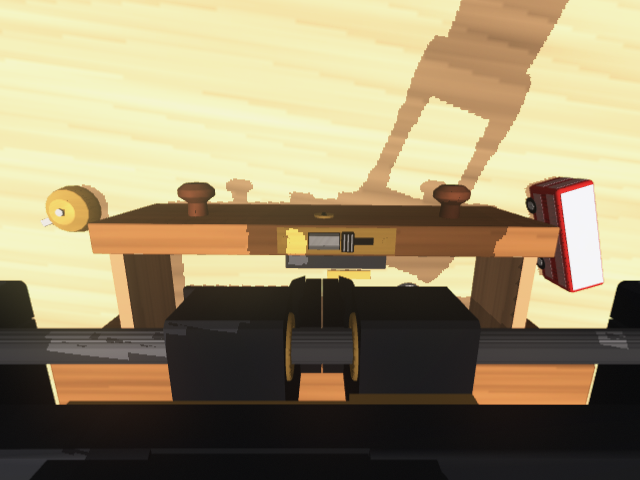

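The wrist view shows bolt at (324,241), snib at (347,241), slot running right to 373, and closed fingertips at about (322,285). The bell is at far left and the bus at far right, both clear.

```bash
python3 - <<'E'
from h import *
s=st();p,d,X,c=shot("wrist")
g=cv2.cvtColor(p,cv2.COLOR_RGB2HSV)
for v in(238,242):print(v,[(u,*g[v,u]) for u in range(270,400,4)])
for v in range(222,262,3):print(v,p[v,330],X[v,330].round(4))
cv2.imwrite("pics/w3.png",cv2.resize(p[210:310,260:420],None,fx=5,fy=5,interpolation=cv2.INTER_CUBIC)[...,::-1])
np.savez("w3.npz",p=p,X=X,**{k:np.array(c[k]) for k in c})
E
```

```text
t 2.2 p [ 0.506  -0.0961  0.2486] rv [-0.2132  3.1331 -0.0071] F [ 2.8 -2.6  0.8] T [-0.09 -0.06 -0.01] w 0.002
238 [(270, np.uint8(14), np.uint8(155), np.uint8(132)), (274, np.uint8(14), np.uint8(156), np.uint8(131)), (278, np.uint8(14), np.uint8(156), np.uint8(132)), (282, np.uint8(13), np.uint8(156), np.uint8(132)), (286, np.uint8(18), np.uint8(160), np.uint8(167)), (290, np.uint8(26), np.uint8(133), np.uint8(243)), (294, np.uint8(26), np.uint8(134), np.uint8(243)), (298, np.uint8(25), np.uint8(139), np.uint8(243)), (302, np.uint8(25), np.uint8(139), np.uint8(242)), (306, np.uint8(21), np.uint8(155), np.uint8(207)), (310, np.uint8(18), np.uint8(161), np.uint8(168)), (314, np.uint8(18), np.uint8(152), np.uint8(134)), (318, np.uint8(14), np.uint8(28), np.uint8(156)), (322, np.uint8(15), np.uint8(27), np.uint8(152)), (326, np.uint8(16), np.uint8(28), np.uint8(157)), (330, np.uint8(15), np.uint8(26), np.uint8(158)), (334, np.uint8(13), np.uint8(26), np.uint8(155)), (338, np.uint8(14), np.uint8(25), np.uint8(156)), (342, np.uint8(14), np.uint8(24), np.uint8(158)), (346, np.uint8(15), n
[... 2243 characters left out ...]
94, np.uint8(18), np.uint8(165), np.uint8(167)), (398, np.uint8(18), np.uint8(163), np.uint8(167))]
222 [79 57 35] [ 0.4938 -0.0912  0.1299]
225 [122  82  48] [ 0.4958 -0.0909  0.132 ]
228 [165 123  61] [ 0.4979 -0.0907  0.1335]
231 [75 64 47] [ 0.5004 -0.0903  0.1336]
234 [122 115 107] [ 0.5004 -0.0905  0.144 ]
237 [157 148 140] [ 0.5029 -0.0901  0.1433]
240 [159 150 143] [ 0.5053 -0.0898  0.1434]
243 [145 136 129] [ 0.5076 -0.0895  0.1435]
246 [102  96  88] [ 0.5113 -0.0888  0.139 ]
249 [167 124  60] [ 0.5154 -0.0881  0.1333]
252 [151 105  56] [ 0.5178 -0.0878  0.1337]
255 [71 66 61] [ 0.5214 -0.0872  0.1302]
258 [71 67 62] [ 0.5244 -0.0867  0.1287]
261 [70 66 61] [ 0.527  -0.0864  0.1288]
```

View pics/w3.png

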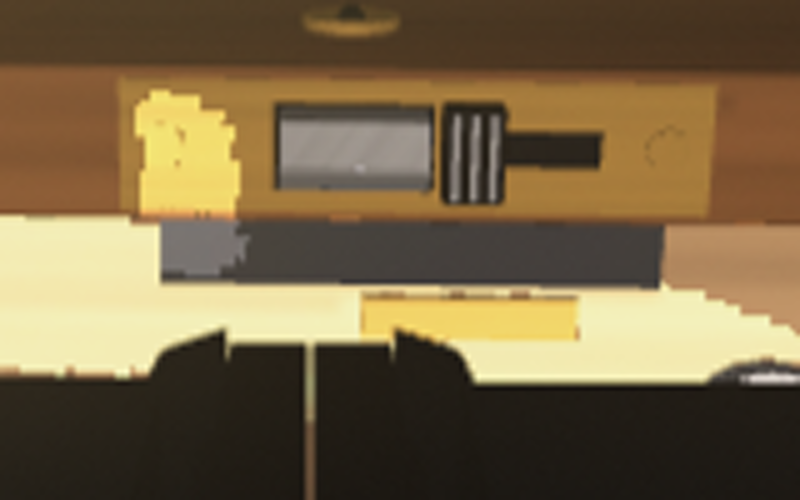

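play_rows([
  {"tx": 0.0,"ty": 0.0,"tz": 0.02,"rx": 0.0,"ry": 0.0,"rz": 0.0,"jaw": 0.0},
  {"tx": 0.0,"ty": 0.0,"tz": 0.04,"rx": 0.0,"ry": 0.0,"rz": 0.0,"jaw": 0.0},
  {"tx": 0.0,"ty": 0.0,"tz": 0.06,"rx": 0.0,"ry": 0.0,"rz": 0.0,"jaw": 0.0},
  {"tx": 0.0,"ty": 0.0,"tz": 0.075,"rx": 0.0,"ry": 0.0,"rz": 0.0,"jaw": 0.0},
  {"tx": 0.0,"ty": 0.0,"tz": 0.08,"rx": 0.0,"ry": 0.0,"rz": 0.0,"jaw": 0.0},
])

```text
time_s: 2.75
eef_pos: [0.5027, -0.089, 0.1666]
tcp_rot: [0.202, -3.132, -0.002]
contact_force: [0.1, 0.1, -0.3]
grip_width: 0.004
gripper_force: 0.0
```

```bash
python3 - <<'E'
from h import *
p,d,X,c=shot("wrist");shot("top");st();delta([.505,-.0955,.15],goal(7.2))
cv2.imwrite("pics/w4.png",cv2.resize(p[200:320,240:420],None,fx=4.4,fy=4.4,interpolation=cv2.INTER_CUBIC)[...,::-1])
for v in range(225,262,3):print(v,p[v,332],X[v,332].round(4))
E
```

```text
t 2.85 p [ 0.5036 -0.0893  0.1679] rv [ 2.0220e-01 -3.1333e+00 -1.0000e-03] F [ 0.6  0.1 -0.2] T [ 0.02 -0.06  0.02] w 0.004
shift mm [-0.7 -6.3 17.9] turn deg [ 0.  -0.1  0.2]
225 [72 53 32] [ 0.4926 -0.0813  0.0456]
228 [70 52 32] [ 0.4925 -0.0817  0.0578]
231 [71 51 31] [ 0.4929 -0.0819  0.0669]
234 [71 51 32] [ 0.4929 -0.0823  0.0771]
237 [82 61 33] [ 0.4907 -0.0831  0.0954]
240 [107  80  40] [ 0.4916 -0.0832  0.1   ]
243 [66 47 28] [ 0.4929 -0.0831  0.1031]
246 [64 44 27] [ 0.4929 -0.0833  0.1105]
249 [68 46 28] [ 0.4931 -0.0835  0.1168]
252 [65 44 26] [ 0.4928 -0.0838  0.1245]
255 [69 46 27] [ 0.4927 -0.084   0.1308]
258 [107  68  39] [ 0.4937 -0.084   0.1334]
261 [145 104  52] [ 0.4954 -0.0837  0.1336]
```

View pics/w4.png

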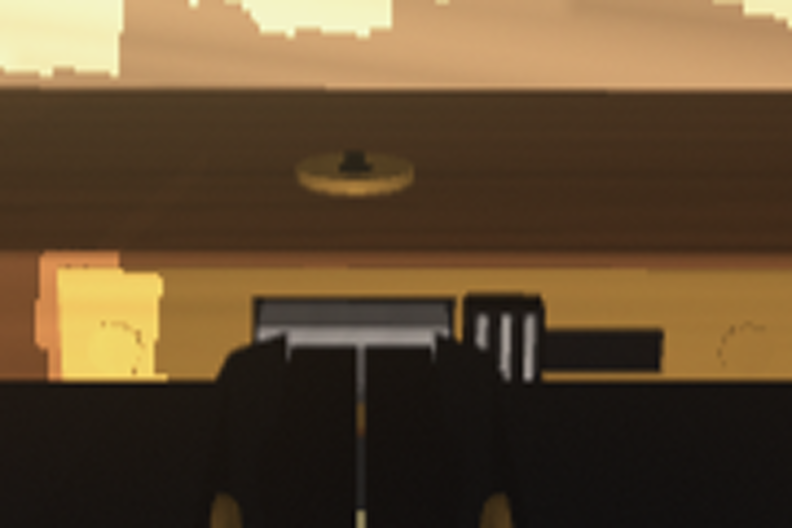

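play_rows([
  {"tx": 0.0,"ty": -0.002,"tz": 0.004,"rx": 0.0,"ry": 0.0,"rz": 0.0,"jaw": 0.0},
  {"tx": 0.0,"ty": -0.005,"tz": 0.008,"rx": 0.0,"ry": 0.0,"rz": 0.0,"jaw": 0.0},
  {"tx": -0.001,"ty": -0.005,"tz": 0.012,"rx": 0.0,"ry": 0.0,"rz": 0.0,"jaw": 0.0},
  {"tx": -0.001,"ty": -0.005,"tz": 0.016,"rx": 0.0,"ry": 0.0,"rz": 0.0,"jaw": 0.0},
  {"tx": -0.001,"ty": -0.005,"tz": 0.018,"rx": 0.0,"ry": 0.0,"rz": 0.0,"jaw": 0.0},
])

```text
time_s: 3.35
eef_pos: [0.5057, -0.0947, 0.1503]
tcp_rot: [0.202, -3.135, -0.0]
contact_force: [-0.4, 1.1, 0.2]
grip_width: 0.006
gripper_force: 0.0
```

play_rows([
  {"tx": 0.0,"ty": 0.0,"tz": 0.001,"rx": 0.0,"ry": 0.0,"rz": 0.0,"jaw": 0.0},
  {"tx": 0.0,"ty": 0.0,"tz": 0.002,"rx": 0.0,"ry": 0.0,"rz": 0.0,"jaw": 0.0},
  {"tx": 0.0,"ty": 0.0,"tz": 0.003,"rx": 0.0,"ry": 0.0,"rz": 0.0,"jaw": 0.0},
  {"tx": 0.0,"ty": 0.0,"tz": 0.004,"rx": 0.0,"ry": 0.0,"rz": 0.0,"jaw": 0.0},
  {"tx": 0.0,"ty": 0.0,"tz": 0.005,"rx": 0.0,"ry": 0.0,"rz": 0.0,"jaw": 0.0},
])

```text
time_s: 3.85
eef_pos: [0.5059, -0.0947, 0.1457]
tcp_rot: [-0.202, 3.135, -0.0]
contact_force: [0.1, -0.1, -0.4]
grip_width: 0.007
gripper_force: 0.0
```

play_rows([
  {"tx": 0.0,"ty": 0.0,"tz": 0.001,"rx": 0.0,"ry": 0.0,"rz": 0.0,"jaw": 0.0},
  {"tx": 0.0,"ty": 0.0,"tz": 0.002,"rx": 0.0,"ry": 0.0,"rz": 0.0,"jaw": 0.0},
  {"tx": 0.0,"ty": 0.0,"tz": 0.003,"rx": 0.0,"ry": 0.0,"rz": 0.0,"jaw": 0.0},
  {"tx": 0.0,"ty": 0.0,"tz": 0.003,"rx": 0.0,"ry": 0.0,"rz": 0.0,"jaw": 0.0},
  {"tx": 0.0,"ty": 0.0,"tz": 0.003,"rx": 0.0,"ry": 0.0,"rz": 0.0,"jaw": 0.0},
])

```text
time_s: 4.35
eef_pos: [0.5061, -0.0947, 0.1441]
tcp_rot: [-0.202, 3.135, -0.0]
contact_force: [-2.7, 1.2, 7.6]
grip_width: 0.007
gripper_force: 3.9
```

play_rows([
  {"tx": 0.0,"ty": 0.0,"tz": 0.001,"rx": 0.0,"ry": 0.0,"rz": 0.0,"jaw": 0.0},
  {"tx": 0.0,"ty": 0.0,"tz": 0.002,"rx": 0.0,"ry": 0.0,"rz": 0.0,"jaw": 0.0},
  {"tx": 0.0,"ty": 0.0,"tz": 0.003,"rx": 0.0,"ry": 0.0,"rz": 0.0,"jaw": 0.0},
  {"tx": 0.0,"ty": 0.0,"tz": 0.004,"rx": 0.0,"ry": 0.0,"rz": 0.0,"jaw": 0.0},
  {"tx": 0.0,"ty": 0.0,"tz": 0.004,"rx": 0.0,"ry": 0.0,"rz": 0.0,"jaw": 0.0},
])

```text
time_s: 4.85
eef_pos: [0.5061, -0.0947, 0.1402]
tcp_rot: [-0.202, 3.135, -0.0]
contact_force: [-4.2, 0.1, 8.8]
grip_width: 0.005
gripper_force: 4.3
```

play_rows([
  {"tx": 0.0,"ty": 0.0,"tz": 0.001,"rx": 0.0,"ry": 0.0,"rz": 0.0,"jaw": 0.0},
  {"tx": 0.0,"ty": 0.0,"tz": 0.002,"rx": 0.0,"ry": 0.0,"rz": 0.0,"jaw": 0.0},
  {"tx": 0.0,"ty": 0.0,"tz": 0.003,"rx": 0.0,"ry": 0.0,"rz": 0.0,"jaw": 0.0},
  {"tx": 0.0,"ty": 0.0,"tz": 0.003,"rx": 0.0,"ry": 0.0,"rz": 0.0,"jaw": 0.0},
  {"tx": 0.0,"ty": 0.0,"tz": 0.003,"rx": 0.0,"ry": 0.0,"rz": 0.0,"jaw": 0.0},
])

```text
time_s: 5.35
eef_pos: [0.5061, -0.0947, 0.1373]
tcp_rot: [-0.202, 3.135, -0.0]
contact_force: [-3.3, 0.4, 9.7]
grip_width: 0.008
gripper_force: 4.6
```

play_rows([
  {"tx": 0.0,"ty": 0.0,"tz": 0.001,"rx": 0.0,"ry": 0.0,"rz": 0.0,"jaw": 0.0},
  {"tx": 0.0,"ty": 0.0,"tz": 0.002,"rx": 0.0,"ry": 0.0,"rz": 0.0,"jaw": 0.0},
  {"tx": 0.0,"ty": 0.0,"tz": 0.002,"rx": 0.0,"ry": 0.0,"rz": 0.0,"jaw": 0.0},
  {"tx": 0.0,"ty": 0.0,"tz": 0.002,"rx": 0.0,"ry": 0.0,"rz": 0.0,"jaw": 0.0},
  {"tx": 0.0,"ty": 0.0,"tz": 0.002,"rx": 0.0,"ry": 0.0,"rz": 0.0,"jaw": 0.0},
])

```text
time_s: 5.85
eef_pos: [0.5061, -0.0947, 0.1354]
tcp_rot: [-0.202, 3.135, -0.0]
contact_force: [-4.0, 0.9, 9.5]
grip_width: 0.006
gripper_force: 4.7
```

play_rows([
  {"tx": 0.0,"ty": 0.0,"tz": 0.0005,"rx": 0.0,"ry": 0.0,"rz": 0.0,"jaw": 0.0},
  {"tx": 0.0,"ty": 0.0,"tz": 0.001,"rx": 0.0,"ry": 0.0,"rz": 0.0,"jaw": 0.0},
  {"tx": 0.0,"ty": 0.0,"tz": 0.0015,"rx": 0.0,"ry": 0.0,"rz": 0.0,"jaw": 0.0},
  {"tx": 0.0,"ty": 0.0,"tz": 0.0015,"rx": 0.0,"ry": 0.0,"rz": 0.0,"jaw": 0.0},
  {"tx": 0.0,"ty": 0.0,"tz": 0.0015,"rx": 0.0,"ry": 0.0,"rz": 0.0,"jaw": 0.0},
])

```text
time_s: 6.35
eef_pos: [0.5061, -0.0947, 0.1339]
tcp_rot: [-0.202, 3.135, -0.0]
contact_force: [-5.2, 1.6, 9.6]
grip_width: 0.006
gripper_force: 4.9
```

play_rows([
  {"tx": 0.0,"ty": 0.0,"tz": 0.0005,"rx": 0.0,"ry": 0.0,"rz": 0.0,"jaw": 0.0},
  {"tx": 0.0,"ty": 0.0,"tz": 0.001,"rx": 0.0,"ry": 0.0,"rz": 0.0,"jaw": 0.0},
  {"tx": 0.0,"ty": 0.0,"tz": 0.001,"rx": 0.0,"ry": 0.0,"rz": 0.0,"jaw": 0.0},
  {"tx": 0.0,"ty": 0.0,"tz": 0.001,"rx": 0.0,"ry": 0.0,"rz": 0.0,"jaw": 0.0},
  {"tx": 0.0,"ty": 0.0,"tz": 0.001,"rx": 0.0,"ry": 0.0,"rz": 0.0,"jaw": 0.0},
])

```text
time_s: 6.85
eef_pos: [0.5061, -0.0947, 0.133]
tcp_rot: [-0.202, 3.135, -0.0]
contact_force: [-4.2, 0.9, 9.9]
grip_width: 0.005
gripper_force: 5.0
```

play_rows([
  {"tx": 0.0,"ty": 0.0,"tz": 0.0005,"rx": 0.0,"ry": 0.0,"rz": 0.0,"jaw": 0.0},
  {"tx": 0.0,"ty": 0.0,"tz": 0.001,"rx": 0.0,"ry": 0.0,"rz": 0.0,"jaw": 0.0},
  {"tx": 0.0,"ty": 0.0,"tz": 0.0015,"rx": 0.0,"ry": 0.0,"rz": 0.0,"jaw": 0.0},
  {"tx": 0.0,"ty": 0.0,"tz": 0.0015,"rx": 0.0,"ry": 0.0,"rz": 0.0,"jaw": 0.0},
  {"tx": 0.0,"ty": 0.0,"tz": 0.0015,"rx": 0.0,"ry": 0.0,"rz": 0.0,"jaw": 0.0},
])

```text
time_s: 7.35
eef_pos: [0.5067, -0.0947, 0.1321]
tcp_rot: [-0.202, 3.133, -0.0]
contact_force: [-4.4, 0.7, 12.2]
grip_width: 0.006
gripper_force: 6.1
```

play_rows([
  {"tx": 0.0,"ty": 0.0,"tz": 0.0005,"rx": 0.0,"ry": 0.0,"rz": 0.0,"jaw": 0.0},
  {"tx": 0.0,"ty": 0.0,"tz": 0.001,"rx": 0.0,"ry": 0.0,"rz": 0.0,"jaw": 0.0},
  {"tx": 0.0,"ty": 0.0,"tz": 0.001,"rx": 0.0,"ry": 0.0,"rz": 0.0,"jaw": 0.0},
  {"tx": 0.0,"ty": 0.0,"tz": 0.001,"rx": 0.0,"ry": 0.0,"rz": 0.0,"jaw": 0.0},
  {"tx": 0.0,"ty": 0.0,"tz": 0.001,"rx": 0.0,"ry": 0.0,"rz": 0.0,"jaw": 0.0},
])

```text
time_s: 7.85
eef_pos: [0.5075, -0.0946, 0.132]
tcp_rot: [-0.202, 3.132, -0.0]
contact_force: [-4.0, 1.9, 15.1]
grip_width: 0.007
gripper_force: 7.8
```

play_rows([
  {"tx": 0.0,"ty": 0.0,"tz": 0.0005,"rx": 0.0,"ry": 0.0,"rz": 0.0,"jaw": 0.0},
  {"tx": 0.0,"ty": 0.001,"tz": 0.001,"rx": 0.0,"ry": 0.0,"rz": 0.0,"jaw": 0.0},
  {"tx": 0.0,"ty": 0.002,"tz": 0.001,"rx": 0.0,"ry": 0.0,"rz": 0.0,"jaw": 0.0},
  {"tx": 0.0,"ty": 0.003,"tz": 0.001,"rx": 0.0,"ry": 0.0,"rz": 0.0,"jaw": 0.0},
  {"tx": 0.0,"ty": 0.004,"tz": 0.001,"rx": 0.0,"ry": 0.0,"rz": 0.0,"jaw": 0.0},
])

```text
time_s: 8.35
eef_pos: [0.5084, -0.094, 0.1321]
tcp_rot: [-0.204, 3.128, -0.011]
contact_force: [-3.6, -9.8, 15.4]
grip_width: 0.006
gripper_force: 7.5
```

play_rows([
  {"tx": 0.0,"ty": 0.001,"tz": 0.0,"rx": 0.0,"ry": 0.0,"rz": 0.0,"jaw": 0.0},
  {"tx": 0.0,"ty": 0.002,"tz": 0.0,"rx": 0.0,"ry": 0.0,"rz": 0.0,"jaw": 0.0},
  {"tx": 0.0,"ty": 0.003,"tz": 0.0,"rx": 0.0,"ry": 0.0,"rz": 0.0,"jaw": 0.0},
  {"tx": 0.0,"ty": 0.004,"tz": 0.0,"rx": 0.0,"ry": 0.0,"rz": 0.0,"jaw": 0.0},
  {"tx": 0.0,"ty": 0.004,"tz": 0.0,"rx": 0.0,"ry": 0.0,"rz": 0.0,"jaw": 0.0},
])

```text
time_s: 8.85
eef_pos: [0.5088, -0.0903, 0.1321]
tcp_rot: [-0.203, 3.127, -0.012]
contact_force: [-0.9, -8.5, 13.0]
grip_width: 0.006
gripper_force: 6.6
```

play_rows([
  {"tx": 0.0,"ty": 0.001,"tz": 0.0003,"rx": 0.0,"ry": 0.0,"rz": 0.0,"jaw": 0.0},
  {"tx": 0.0,"ty": 0.002,"tz": 0.0006,"rx": 0.0,"ry": 0.0,"rz": 0.0,"jaw": 0.0},
  {"tx": 0.0,"ty": 0.003,"tz": 0.0006,"rx": 0.0,"ry": 0.0,"rz": 0.0,"jaw": 0.0},
  {"tx": 0.0,"ty": 0.004,"tz": 0.0006,"rx": 0.0,"ry": 0.0,"rz": 0.0,"jaw": 0.0},
  {"tx": 0.0,"ty": 0.004,"tz": 0.0006,"rx": 0.0,"ry": 0.0,"rz": 0.0,"jaw": 0.0},
])

```text
time_s: 9.35
eef_pos: [0.5088, -0.0872, 0.1321]
tcp_rot: [-0.204, 3.125, -0.014]
contact_force: [-0.8, -12.8, 14.7]
grip_width: 0.006
gripper_force: 8.1
```

play_rows([
  {"tx": 0.0,"ty": 0.001,"tz": 0.0,"rx": 0.0,"ry": 0.0,"rz": 0.0,"jaw": 0.0},
  {"tx": 0.0,"ty": 0.002,"tz": 0.0,"rx": 0.0,"ry": 0.0,"rz": 0.0,"jaw": 0.0},
  {"tx": 0.0,"ty": 0.003,"tz": 0.0,"rx": 0.0,"ry": 0.0,"rz": 0.0,"jaw": 0.0},
  {"tx": 0.0,"ty": 0.003,"tz": 0.0,"rx": 0.0,"ry": 0.0,"rz": 0.0,"jaw": 0.0},
  {"tx": 0.0,"ty": 0.003,"tz": 0.0,"rx": 0.0,"ry": 0.0,"rz": 0.0,"jaw": 0.0},
])

```text
time_s: 9.85
eef_pos: [0.5086, -0.0841, 0.1321]
tcp_rot: [-0.204, 3.125, -0.014]
contact_force: [-0.1, -11.1, 14.7]
grip_width: 0.005
gripper_force: 8.0
```

play_rows([
  {"tx": 0.0,"ty": 0.001,"tz": 0.0,"rx": 0.0,"ry": 0.0,"rz": 0.0,"jaw": 0.0},
  {"tx": 0.0,"ty": 0.002,"tz": 0.0,"rx": 0.0,"ry": 0.0,"rz": 0.0,"jaw": 0.0},
  {"tx": 0.0,"ty": 0.002,"tz": 0.0,"rx": 0.0,"ry": 0.0,"rz": 0.0,"jaw": 0.0},
  {"tx": 0.0,"ty": 0.002,"tz": 0.0,"rx": 0.0,"ry": 0.0,"rz": 0.0,"jaw": 0.0},
  {"tx": 0.0,"ty": 0.002,"tz": 0.0,"rx": 0.0,"ry": 0.0,"rz": 0.0,"jaw": 0.0},
])

```text
time_s: 10.35
eef_pos: [0.5083, -0.0821, 0.1321]
tcp_rot: [-0.203, 3.125, -0.014]
contact_force: [0.5, -11.8, 15.3]
grip_width: 0.01
gripper_force: 8.0
```

play_rows([
  {"tx": 0.0,"ty": 0.001,"tz": 0.0,"rx": 0.0,"ry": 0.0,"rz": 0.0,"jaw": 0.0},
  {"tx": 0.0,"ty": 0.0015,"tz": 0.0,"rx": 0.0,"ry": 0.0,"rz": 0.0,"jaw": 0.0},
  {"tx": 0.0,"ty": 0.0015,"tz": 0.0,"rx": 0.0,"ry": 0.0,"rz": 0.0,"jaw": 0.0},
  {"tx": 0.0,"ty": 0.0015,"tz": 0.0,"rx": 0.0,"ry": 0.0,"rz": 0.0,"jaw": 0.0},
  {"tx": 0.0,"ty": 0.0015,"tz": 0.0,"rx": 0.0,"ry": 0.0,"rz": 0.0,"jaw": 0.0},
])

```text
time_s: 10.85
eef_pos: [0.5082, -0.0806, 0.1321]
tcp_rot: [-0.204, 3.125, -0.014]
contact_force: [0.9, -11.9, 15.2]
grip_width: 0.001
gripper_force: 8.0
```

play_rows([
  {"tx": 0.0,"ty": 0.001,"tz": 0.0,"rx": 0.0,"ry": 0.0,"rz": 0.0,"jaw": 0.0},
  {"tx": 0.0,"ty": 0.0015,"tz": 0.0,"rx": 0.0,"ry": 0.0,"rz": 0.0,"jaw": 0.0},
  {"tx": 0.0,"ty": 0.0015,"tz": 0.0,"rx": 0.0,"ry": 0.0,"rz": 0.0,"jaw": 0.0},
  {"tx": 0.0,"ty": 0.0015,"tz": 0.0,"rx": 0.0,"ry": 0.0,"rz": 0.0,"jaw": 0.0},
  {"tx": 0.0,"ty": 0.0015,"tz": 0.0,"rx": 0.0,"ry": 0.0,"rz": 0.0,"jaw": 0.0},
])

```text
time_s: 11.35
eef_pos: [0.508, -0.0792, 0.1321]
tcp_rot: [-0.204, 3.125, -0.014]
contact_force: [-0.6, -12.2, 14.9]
grip_width: 0.005
gripper_force: 7.9
```

```bash
python3 - <<'E'
from h import *
st();p,d,X,c=shot("wrist")
cv2.imwrite("pics/w5.png",cv2.resize(p[220:340,240:420],None,fx=4.4,fy=4.4,interpolation=cv2.INTER_CUBIC)[...,::-1])
E
```

```text
t 11.35 p [ 0.508  -0.0792  0.1321] rv [-0.2037  3.125  -0.0141] F [ -0.6 -12.2  14.9] T [-1.96 -0.06 -0.02] w 0.005
```

View pics/w5.png

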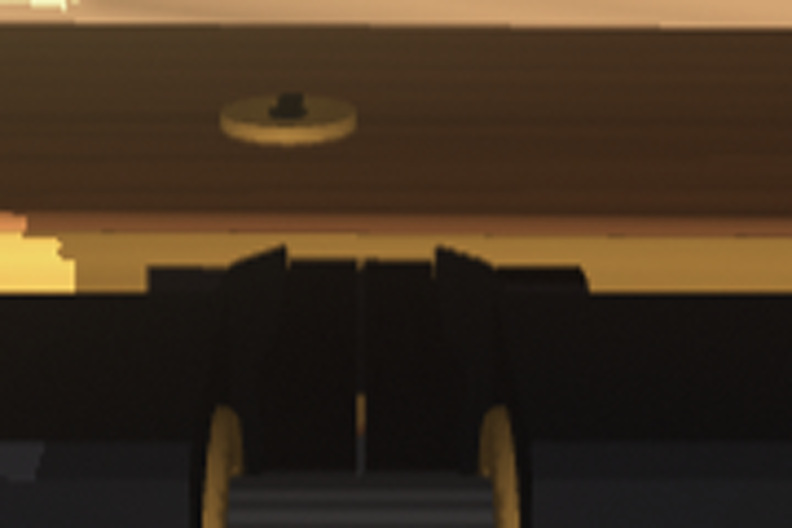

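The crop shows the bolt's opening from x=148 and the snib's far edge at 587, i.e. about 33 mm from the bolt's middle: nearly at its stop (34).

play_rows([
  {"tx": 0.0,"ty": 0.0005,"tz": 0.0,"rx": 0.0,"ry": 0.0,"rz": 0.0,"jaw": 0.0},
  {"tx": 0.0,"ty": 0.001,"tz": 0.0,"rx": 0.0,"ry": 0.0,"rz": 0.0,"jaw": 0.0},
  {"tx": 0.0,"ty": 0.0015,"tz": 0.0,"rx": 0.0,"ry": 0.0,"rz": 0.0,"jaw": 0.0},
  {"tx": 0.0,"ty": 0.0015,"tz": 0.0,"rx": 0.0,"ry": 0.0,"rz": 0.0,"jaw": 0.0},
  {"tx": 0.0,"ty": 0.0015,"tz": 0.0,"rx": 0.0,"ry": 0.0,"rz": 0.0,"jaw": 0.0},
])

```text
time_s: 11.9
eef_pos: [0.508, -0.0786, 0.1321]
tcp_rot: [-0.204, 3.125, -0.017]
contact_force: [0.2, -15.0, 13.1]
grip_width: 0.003
gripper_force: 9.5
```

play_rows([
  {"tx": 0.0,"ty": 0.0005,"tz": 0.0,"rx": 0.0,"ry": 0.0,"rz": 0.0,"jaw": 0.0},
  {"tx": 0.0,"ty": 0.001,"tz": 0.0,"rx": 0.0,"ry": 0.0,"rz": 0.0,"jaw": 0.0},
  {"tx": 0.0,"ty": 0.001,"tz": 0.0,"rx": 0.0,"ry": 0.0,"rz": 0.0,"jaw": 0.0},
  {"tx": 0.0,"ty": 0.001,"tz": 0.0,"rx": 0.0,"ry": 0.0,"rz": 0.0,"jaw": 0.0},
  {"tx": 0.0,"ty": 0.001,"tz": 0.0,"rx": 0.0,"ry": 0.0,"rz": 0.0,"jaw": 0.0},
])

```text
time_s: 12.4
eef_pos: [0.5079, -0.0783, 0.1321]
tcp_rot: [-0.204, 3.125, -0.019]
contact_force: [-0.0, -17.5, 12.5]
grip_width: 0.002
gripper_force: 10.8
```

play_rows([
  {"tx": 0.0,"ty": -0.002,"tz": -0.002,"rx": 0.0,"ry": 0.0,"rz": 0.0,"jaw": 0.0},
  {"tx": 0.0,"ty": -0.004,"tz": -0.004,"rx": 0.0,"ry": 0.0,"rz": 0.0,"jaw": 0.0},
  {"tx": 0.0,"ty": -0.005,"tz": -0.01,"rx": 0.0,"ry": 0.0,"rz": 0.0,"jaw": 0.0},
  {"tx": 0.0,"ty": -0.005,"tz": -0.025,"rx": 0.0,"ry": 0.0,"rz": 0.0,"jaw": 0.0},
  {"tx": 0.0,"ty": -0.005,"tz": -0.045,"rx": 0.0,"ry": 0.0,"rz": 0.0,"jaw": 0.0},
])

```text
time_s: 12.9
eef_pos: [0.5017, -0.0765, 0.1714]
tcp_rot: [0.202, -3.131, -0.003]
contact_force: [0.5, -0.4, -0.3]
grip_width: 0.008
gripper_force: 0.0
```

play_rows([
  {"tx": 0.01,"ty": 0.0,"tz": -0.02,"rx": 0.0,"ry": 0.0,"rz": 0.0,"jaw": 0.0},
  {"tx": 0.03,"ty": 0.0,"tz": -0.03,"rx": 0.0,"ry": 0.0,"rz": 0.0,"jaw": 0.0},
  {"tx": 0.06,"ty": 0.0,"tz": -0.03,"rx": 0.0,"ry": 0.0,"rz": 0.0,"jaw": 0.0},
  {"tx": 0.08,"ty": 0.0,"tz": -0.03,"rx": 0.0,"ry": 0.0,"rz": 0.0,"jaw": 0.0},
  {"tx": 0.08,"ty": 0.0,"tz": -0.03,"rx": 0.0,"ry": 0.0,"rz": 0.0,"jaw": 0.0},
])

```text
time_s: 13.4
eef_pos: [0.4217, -0.087, 0.2019]
tcp_rot: [0.202, -3.133, -0.001]
contact_force: [-0.2, 0.2, 0.8]
grip_width: 0.006
gripper_force: 0.0
```

```bash
python3 - <<'E'
from h import *
p,d,X,c=shot("top");st()
a=cv2.resize(p[255:300,320:420],None,fx=7.6,fy=7.6,interpolation=cv2.INTER_CUBIC)
cv2.imwrite("pics/t2.png",a[...,::-1])
print(X[275:280,364:380:3,2].round(4))
# candidate push pose: before front face, tilt 45
delta([.46,-.085,.085],goal(7.2,45))
E
```

```text
t 13.45 p [ 0.4233 -0.0871  0.2022] rv [ 2.016e-01 -3.135e+00 -8.000e-04] F [ 0.9  0.4 -0.7] T [ 0.01 -0.01 -0.05] w 0.004
[[0.1363 0.5551 0.5705 0.5759 0.5742 0.5716]
 [0.5517 0.5605 0.5728 0.5757 0.5753 0.5745]
 [0.5565 0.5639 0.5755 0.5764 0.5743 0.5762]
 [0.5567 0.5679 0.5763 0.5773 1.119  0.5756]
 [0.5605 0.5709 0.5776 0.5794 0.5781 0.5761]]
shift mm [-36.7  -2.7 117.2] turn deg [  0.1 -45.    0.1]
```

View pics/t2.png

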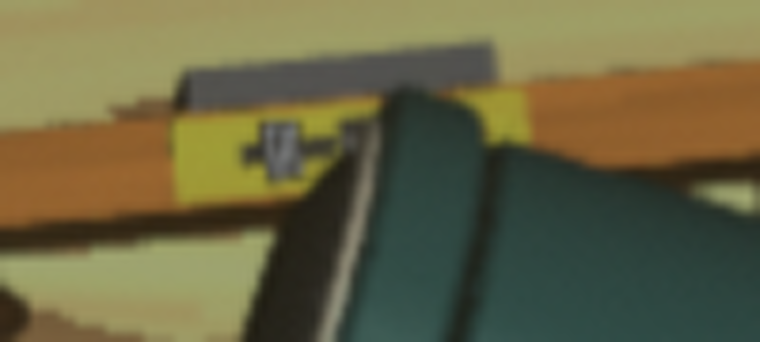

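Top crop: the snib (around x=280) now sits far left with only a stub of slot beyond it, consistent with full travel. I'll check the bolt's height by wrist depth.

```bash
python3 - <<'E'
from h import *
p,d,X,c=shot("wrist")
b=np.array([.5045,-.0905]);ax=np.array([[.992,.125],[-.125,.992]])
q=(X[...,:2]-b)@ax.T
for y in range(-36,40,3):
    m=(abs(q[...,1]-y/1e3)<.0012)&(abs(q[...,0])<.003)&(X[...,2]>.12)&(X[...,2]<.16)
    print(y,m.sum(),X[...,2][m].mean().round(4) if m.any() else None,end="; ")
E
```

```text
-36 0 None; -33 0 None; -30 0 None; -27 0 None; -24 0 None; -21 0 None; -18 0 None; -15 0 None; -12 0 None; -9 0 None; -6 0 None; -3 0 None; 0 0 None; 3 0 None; 6 0 None; 9 0 None; 12 0 None; 15 0 None; 18 0 None; 21 0 None; 24 0 None; 27 0 None; 30 0 None; 33 0 None; 36 0 None; 39 0 None;
```

play_rows([
  {"tx": 0.0,"ty": 0.0,"tz": 0.0,"rx": 0.0,"ry": -7.0,"rz": 0.0,"jaw": 0.0},
  {"tx": 0.0,"ty": 0.0,"tz": 0.0,"rx": 0.0,"ry": -14.0,"rz": 0.0,"jaw": 0.0},
  {"tx": 0.0,"ty": 0.0,"tz": 0.0,"rx": 0.0,"ry": -21.0,"rz": 0.0,"jaw": 0.0},
  {"tx": 0.0,"ty": 0.0,"tz": 0.0,"rx": 0.0,"ry": -28.0,"rz": 0.0,"jaw": 0.0},
  {"tx": 0.0,"ty": 0.0,"tz": 0.0,"rx": 0.0,"ry": -35.0,"rz": 0.0,"jaw": 0.0},
])

```text
time_s: 14.0
eef_pos: [0.4255, -0.0871, 0.2036]
tcp_rot: [-0.157, 2.521, 0.051]
contact_force: [0.4, -1.3, -0.9]
grip_width: 0.008
gripper_force: 0.0
```

```bash
cat > chk.py <<'E'
from h import *
shot("top");st();p,d,X,c=shot("wrist")
b=np.array([.5045,-.0905]);ax=np.array([[.992,.125],[-.125,.992]])
q=(X[...,:2]-b)@ax.T
for y in range(-36,40,3):
    m=(abs(q[...,1]-y/1e3)<.0012)&(abs(q[...,0])<.003)&(X[...,2]>.12)&(X[...,2]<.16)
    print(y,m.sum(),X[...,2][m].mean().round(4) if m.any() else None,end="; ")
delta([.45,-.085,.085],goal(7.2,40))
cv2.imwrite("pics/w6.png",p[...,::-1])
E
python3 chk.py
```

```text
t 14.05 p [ 0.422  -0.0857  0.1988] rv [-0.1347  2.5244  0.0625] F [-0.7  2.9 -2.4] T [0.14 0.36 0.02] w 0.008
-36 17 0.1317; -33 17 0.1329; -30 15 0.1311; -27 16 0.1331; -24 17 0.1312; -21 17 0.132; -18 16 0.1327; -15 16 0.1332; -12 16 0.1332; -9 14 0.1335; -6 9 0.1316; -3 5 0.1295; 0 1 0.1239; 3 9 0.1331; 6 8 0.1301; 9 7 0.1325; 12 7 0.1296; 15 11 0.1328; 18 7 0.132; 21 7 0.1328; 24 10 0.1325; 27 9 0.133; 30 4 0.1282; 33 5 0.1325; 36 12 0.1318; 39 17 0.1308; shift mm [ 41.8  -2.8 109.7] turn deg [ 0.2 -5.2 -0.3]
```

play_rows([
  {"tx": 0.01,"ty": 0.0,"tz": 0.02,"rx": 0.0,"ry": -2.0,"rz": 0.0,"jaw": 0.0},
  {"tx": 0.02,"ty": 0.0,"tz": 0.048,"rx": 0.0,"ry": -4.0,"rz": 0.0,"jaw": 0.0},
  {"tx": 0.03,"ty": 0.0,"tz": 0.073,"rx": 0.0,"ry": -6.0,"rz": 0.0,"jaw": 0.0},
  {"tx": 0.04,"ty": 0.0,"tz": 0.1,"rx": 0.0,"ry": -8.0,"rz": 0.0,"jaw": 0.0},
  {"tx": 0.05,"ty": 0.0,"tz": 0.122,"rx": 0.0,"ry": -10.0,"rz": 0.0,"jaw": 0.0},
])

```text
time_s: 14.6
eef_pos: [0.487, -0.0426, 0.1414]
tcp_rot: [-0.125, 2.433, 0.009]
contact_force: [-0.9, -0.6, 1.2]
grip_width: 0.005
gripper_force: 0.0
```

```bash
python3 - <<'E'
from h import *
shot("top");shot("top");st();delta([.475,-.085,.07],goal(7.2,45));delta([.475+.0992,-.085+.0125,.07],goal(7.2,45))
E
```

```text
t 14.7 p [ 0.4867 -0.0419  0.1415] rv [-0.1262  2.4332  0.0111] F [ 0.3 -0.1  0.1] T [ 0.03  0.28 -0.01] w 0.003
shift mm [ 59.  -40.   45.1] turn deg [-2.3 -4.6 -0.3]
shift mm [-17.2 -36.9 109.8] turn deg [-2.3 -4.6 -0.3]
```

```bash
python3 - <<'E'
from h import *
print(arm.read_state()["joint_pos"].round(3))
E
```

```text
[-0.299 -0.384  2.565  0.695  0.368 -2.552]
```

```bash
python3 - <<'E'
from h import *
delta([.487,-.042,.20],goal(7.2,25));delta([.46,-.085,.20],goal(7.2,25))
E
```

```text
shift mm [-38.1  -1.7 -44.4] turn deg [-2.2 15.4 -0.7]
shift mm [-13.9 -41.9 -63.6] turn deg [-2.2 15.4 -0.7]
```

play_rows([
  {"tx": -0.01,"ty": 0.0,"tz": -0.012,"rx": 0.0,"ry": 2.0,"rz": 0.0,"jaw": 0.0},
  {"tx": -0.02,"ty": 0.0,"tz": -0.024,"rx": 0.0,"ry": 5.0,"rz": 0.0,"jaw": 0.0},
  {"tx": -0.03,"ty": 0.0,"tz": -0.036,"rx": -1.0,"ry": 9.0,"rz": 0.0,"jaw": 0.0},
  {"tx": -0.038,"ty": 0.0,"tz": -0.045,"rx": -2.0,"ry": 13.0,"rz": 0.0,"jaw": 0.0},
  {"tx": -0.038,"ty": 0.0,"tz": -0.045,"rx": -2.2,"ry": 15.0,"rz": -0.7,"jaw": 0.0},
])

```text
time_s: 15.2
eef_pos: [0.4879, -0.0439, 0.2057]
tcp_rot: [-0.163, 2.689, 0.032]
contact_force: [1.0, -0.4, 0.8]
grip_width: 0.005
gripper_force: 0.0
```

```bash
python3 - <<'E'
from h import *
shot("top");s=st();print(s["joint_pos"].round(3));delta([.46,-.085,.20],goal(7.2,20))
E
```

```text
t 15.25 p [ 0.488  -0.0438  0.2049] rv [-0.1639  2.6907  0.0323] F [ 0.5 -0.8  1. ] T [ 0.04  0.18 -0.01] w 0.002
[-0.247 -0.348  2.318  0.222  0.763 -2.068]
shift mm [ 31.7 -37.5  -9.6] turn deg [-0.3  5.6 -0.2]
```

```bash
python3 - <<'E'
from h import *
delta([.457,-.07,.20],goal(0,25))
E
```

```text
shift mm [ 32.7 -22.3 -10.1] turn deg [2.8 0.6 6.3]
```

play_rows([
  {"tx": 0.01,"ty": -0.005,"tz": -0.003,"rx": 1.0,"ry": 0.0,"rz": 2.0,"jaw": 0.0},
  {"tx": 0.02,"ty": -0.01,"tz": -0.006,"rx": 2.0,"ry": 0.3,"rz": 4.0,"jaw": 0.0},
  {"tx": 0.03,"ty": -0.018,"tz": -0.01,"rx": 2.8,"ry": 0.6,"rz": 6.3,"jaw": 0.0},
  {"tx": 0.033,"ty": -0.022,"tz": -0.01,"rx": 2.8,"ry": 0.6,"rz": 6.3,"jaw": 0.0},
  {"tx": 0.033,"ty": -0.022,"tz": -0.01,"rx": 2.8,"ry": 0.6,"rz": 6.3,"jaw": 0.0},
])

```text
time_s: 15.75
eef_pos: [0.4532, -0.0688, 0.1953]
tcp_rot: [0.004, 2.708, 0.004]
contact_force: [-0.1, 0.0, -0.1]
grip_width: 0.007
gripper_force: 0.0
```

```bash
python3 - <<'E'
from h import *
s=st();print(s["joint_pos"].round(3));delta([.457,-.07,.08],goal(0,25))
E
```

```text
t 15.75 p [ 0.4532 -0.0688  0.1953] rv [0.0035 2.7076 0.0037] F [-0.1  0.  -0.1] T [0.07 0.2  0.02] w 0.007
[-0.299 -0.415  2.375  0.181  0.773 -1.971]
shift mm [ 45.   -1.5 106.2] turn deg [ 0.1 -0.1 -0.2]
```

play_rows([
  {"tx": 0.009,"ty": 0.0,"tz": 0.021,"rx": 0.0,"ry": 0.0,"rz": 0.0,"jaw": 0.0},
  {"tx": 0.018,"ty": 0.0,"tz": 0.042,"rx": 0.0,"ry": 0.0,"rz": 0.0,"jaw": 0.0},
  {"tx": 0.027,"ty": 0.0,"tz": 0.064,"rx": 0.0,"ry": 0.0,"rz": 0.0,"jaw": 0.0},
  {"tx": 0.036,"ty": 0.0,"tz": 0.085,"rx": 0.0,"ry": 0.0,"rz": 0.0,"jaw": 0.0},
  {"tx": 0.045,"ty": 0.0,"tz": 0.106,"rx": 0.0,"ry": 0.0,"rz": 0.0,"jaw": 0.0},
])

```text
time_s: 16.25
eef_pos: [0.4576, -0.0679, 0.0796]
tcp_rot: [0.003, 2.707, 0.004]
contact_force: [0.7, 0.3, -0.2]
grip_width: 0.006
gripper_force: 0.0
```

```bash
python3 - <<'E'
from h import *
shot("top");s=st();print(s["joint_pos"].round(3));delta(s["eef_pos"]+[.0992*.5,.0125*.5,0],goal(0,25))
E
```

```text
t 16.3 p [ 0.4544 -0.067   0.0754] rv [0.0035 2.7137 0.0069] F [-1.4  0.7 -1.7] T [0.08 0.3  0.02] w 0.006
[-0.293 -0.221  2.493  0.275  0.474 -2.081]
shift mm [-45.1   6.3  20.6] turn deg [ 0.2 -0.5 -0.2]
```

play_rows([
  {"tx": -0.0036,"ty": 0.0005,"tz": 0.0017,"rx": 0.0,"ry": 0.0,"rz": 0.0,"jaw": 0.0},
  {"tx": -0.0072,"ty": 0.001,"tz": 0.0034,"rx": 0.0,"ry": 0.0,"rz": 0.0,"jaw": 0.0},
  {"tx": -0.0108,"ty": 0.0015,"tz": 0.005,"rx": 0.0,"ry": 0.0,"rz": 0.0,"jaw": 0.0},
  {"tx": -0.0144,"ty": 0.002,"tz": 0.0067,"rx": 0.0,"ry": 0.0,"rz": 0.0,"jaw": 0.0},
  {"tx": -0.018,"ty": 0.0025,"tz": 0.0084,"rx": 0.0,"ry": 0.0,"rz": 0.0,"jaw": 0.0},
])

```text
time_s: 16.8
eef_pos: [0.478, -0.0655, 0.0812]
tcp_rot: [0.005, 2.705, 0.004]
contact_force: [0.3, -0.3, 1.0]
grip_width: 0.002
gripper_force: 0.0
```

play_rows([
  {"tx": -0.0018,"ty": 0.0002,"tz": 0.0008,"rx": 0.0,"ry": 0.0,"rz": 0.0,"jaw": 0.0},
  {"tx": -0.0036,"ty": 0.0005,"tz": 0.0017,"rx": 0.0,"ry": 0.0,"rz": 0.0,"jaw": 0.0},
  {"tx": -0.0054,"ty": 0.0008,"tz": 0.0025,"rx": 0.0,"ry": 0.0,"rz": 0.0,"jaw": 0.0},
  {"tx": -0.0072,"ty": 0.001,"tz": 0.0034,"rx": 0.0,"ry": 0.0,"rz": 0.0,"jaw": 0.0},
  {"tx": -0.009,"ty": 0.0012,"tz": 0.0042,"rx": 0.0,"ry": 0.0,"rz": 0.0,"jaw": 0.0},
])

```text
time_s: 17.3
eef_pos: [0.4866, -0.0641, 0.0799]
tcp_rot: [0.005, 2.708, 0.005]
contact_force: [-3.8, -1.1, 0.6]
grip_width: 0.002
gripper_force: 1.6
```

play_rows([
  {"tx": -0.0027,"ty": 0.0004,"tz": 0.0013,"rx": 0.0,"ry": 0.0,"rz": 0.0,"jaw": 0.0},
  {"tx": -0.0054,"ty": 0.0008,"tz": 0.0025,"rx": 0.0,"ry": 0.0,"rz": 0.0,"jaw": 0.0},
  {"tx": -0.0081,"ty": 0.0011,"tz": 0.0038,"rx": 0.0,"ry": 0.0,"rz": 0.0,"jaw": 0.0},
  {"tx": -0.0108,"ty": 0.0015,"tz": 0.005,"rx": 0.0,"ry": 0.0,"rz": 0.0,"jaw": 0.0},
  {"tx": -0.0135,"ty": 0.0019,"tz": 0.0063,"rx": 0.0,"ry": 0.0,"rz": 0.0,"jaw": 0.0},
])

```text
time_s: 17.8
eef_pos: [0.5015, -0.0622, 0.0797]
tcp_rot: [0.005, 2.708, 0.005]
contact_force: [-3.0, -0.7, 1.3]
grip_width: 0.004
gripper_force: 1.6
```

play_rows([
  {"tx": -0.0036,"ty": 0.0005,"tz": 0.0017,"rx": 0.0,"ry": -1.0,"rz": 0.0,"jaw": 0.0},
  {"tx": -0.0072,"ty": 0.001,"tz": 0.0034,"rx": 0.0,"ry": -2.0,"rz": 0.0,"jaw": 0.0},
  {"tx": -0.0108,"ty": 0.0015,"tz": 0.005,"rx": 0.0,"ry": -3.0,"rz": 0.0,"jaw": 0.0},
  {"tx": -0.0144,"ty": 0.002,"tz": 0.0067,"rx": 0.0,"ry": -4.0,"rz": 0.0,"jaw": 0.0},
  {"tx": -0.018,"ty": 0.0025,"tz": 0.0084,"rx": 0.0,"ry": -5.0,"rz": 0.0,"jaw": 0.0},
])

```text
time_s: 18.3
eef_pos: [0.5211, -0.0598, 0.0794]
tcp_rot: [0.006, 2.62, 0.005]
contact_force: [-3.7, -0.9, -1.3]
grip_width: 0.005
gripper_force: 1.6
```

play_rows([
  {"tx": -0.0035,"ty": 0.0005,"tz": 0.002,"rx": 0.0,"ry": -1.0,"rz": 0.0,"jaw": 0.0},
  {"tx": -0.007,"ty": 0.001,"tz": 0.004,"rx": 0.0,"ry": -2.0,"rz": 0.0,"jaw": 0.0},
  {"tx": -0.0104,"ty": 0.0015,"tz": 0.006,"rx": 0.0,"ry": -3.0,"rz": 0.0,"jaw": 0.0},
  {"tx": -0.0138,"ty": 0.002,"tz": 0.008,"rx": 0.0,"ry": -4.0,"rz": 0.0,"jaw": 0.0},
  {"tx": -0.0173,"ty": 0.0025,"tz": 0.01,"rx": 0.0,"ry": -5.0,"rz": 0.0,"jaw": 0.0},
])

```text
time_s: 18.8
eef_pos: [0.5408, -0.0574, 0.079]
tcp_rot: [0.006, 2.533, 0.004]
contact_force: [-2.9, 0.3, -1.1]
grip_width: 0.005
gripper_force: 1.5
```

```bash
python3 - <<'E'
from h import *
s=st();print(s["joint_pos"].round(3));delta(s["eef_pos"]+[.01984,.0025,0],goal(0,40))
E
```

```text
t 18.8 p [ 0.5408 -0.0574  0.079 ] rv [0.006  2.5331 0.004 ] F [-2.9  0.3 -1.1] T [ 0.04  0.9  -0.01] w 0.005
[-0.237 -0.092  2.453  0.639  0.229 -2.387]
shift mm [-16.3   2.6  11.3] turn deg [ 0.1 -5.1 -0.3]
```

play_rows([
  {"tx": -0.0033,"ty": 0.0005,"tz": 0.0023,"rx": 0.0,"ry": 1.0,"rz": 0.0,"jaw": 0.0},
  {"tx": -0.0065,"ty": 0.001,"tz": 0.0046,"rx": 0.0,"ry": 2.0,"rz": 0.0,"jaw": 0.0},
  {"tx": -0.0098,"ty": 0.0015,"tz": 0.0068,"rx": 0.0,"ry": 3.0,"rz": 0.0,"jaw": 0.0},
  {"tx": -0.013,"ty": 0.002,"tz": 0.009,"rx": 0.0,"ry": 4.0,"rz": 0.0,"jaw": 0.0},
  {"tx": -0.0163,"ty": 0.0025,"tz": 0.0113,"rx": 0.0,"ry": 5.0,"rz": 0.0,"jaw": 0.0},
])

```text
time_s: 19.3
eef_pos: [0.561, -0.0548, 0.0795]
tcp_rot: [0.006, 2.621, 0.005]
contact_force: [-2.6, 0.7, -0.1]
grip_width: 0.006
gripper_force: 1.6
```

```bash
python3 - <<'E'
from h import *
s=st();print(s["joint_pos"].round(3));delta(s["eef_pos"]+[.01984,.0025,0],goal(0,30))
E
```

```text
t 19.3 p [ 0.561  -0.0548  0.0795] rv [0.0057 2.6212 0.0051] F [-2.6  0.7 -0.1] T [0.02 0.73 0.05] w 0.006
[-0.204 -0.032  2.358  0.333  0.322 -2.06 ]
shift mm [-17.2   2.6   9.9] turn deg [ 0.1 -0.2 -0.3]
```

Now the last 25 mm or so, more slowly.

play_rows([
  {"tx": -0.0026,"ty": 0.0004,"tz": 0.0015,"rx": 0.0,"ry": 0.0,"rz": 0.0,"jaw": 0.0},
  {"tx": -0.0052,"ty": 0.0008,"tz": 0.003,"rx": 0.0,"ry": 0.0,"rz": 0.0,"jaw": 0.0},
  {"tx": -0.0078,"ty": 0.0012,"tz": 0.0045,"rx": 0.0,"ry": 0.0,"rz": 0.0,"jaw": 0.0},
  {"tx": -0.0104,"ty": 0.0016,"tz": 0.006,"rx": 0.0,"ry": 0.0,"rz": 0.0,"jaw": 0.0},
  {"tx": -0.013,"ty": 0.002,"tz": 0.0075,"rx": 0.0,"ry": 0.0,"rz": 0.0,"jaw": 0.0},
])

```text
time_s: 19.8
eef_pos: [0.5763, -0.053, 0.0799]
tcp_rot: [0.006, 2.62, 0.005]
contact_force: [-2.7, 0.1, -0.6]
grip_width: 0.003
gripper_force: 1.6
```

play_rows([
  {"tx": -0.0009,"ty": 0.0001,"tz": 0.0005,"rx": 0.0,"ry": 0.0,"rz": 0.0,"jaw": 0.0},
  {"tx": -0.0017,"ty": 0.0002,"tz": 0.001,"rx": 0.0,"ry": 0.0,"rz": 0.0,"jaw": 0.0},
  {"tx": -0.0026,"ty": 0.0004,"tz": 0.0015,"rx": 0.0,"ry": 0.0,"rz": 0.0,"jaw": 0.0},
  {"tx": -0.0035,"ty": 0.0005,"tz": 0.002,"rx": 0.0,"ry": 0.0,"rz": 0.0,"jaw": 0.0},
  {"tx": -0.0043,"ty": 0.0006,"tz": 0.0025,"rx": 0.0,"ry": 0.0,"rz": 0.0,"jaw": 0.0},
])

```text
time_s: 20.3
eef_pos: [0.5813, -0.0525, 0.08]
tcp_rot: [0.006, 2.62, 0.005]
contact_force: [-3.2, -0.3, -0.8]
grip_width: 0.005
gripper_force: 1.5
```

play_rows([
  {"tx": -0.0005,"ty": 0.0001,"tz": 0.0003,"rx": 0.0,"ry": 0.0,"rz": 0.0,"jaw": 0.0},
  {"tx": -0.001,"ty": 0.0001,"tz": 0.0006,"rx": 0.0,"ry": 0.0,"rz": 0.0,"jaw": 0.0},
  {"tx": -0.0015,"ty": 0.0002,"tz": 0.0009,"rx": 0.0,"ry": 0.0,"rz": 0.0,"jaw": 0.0},
  {"tx": -0.002,"ty": 0.0003,"tz": 0.0012,"rx": 0.0,"ry": 0.0,"rz": 0.0,"jaw": 0.0},
  {"tx": -0.0026,"ty": 0.0004,"tz": 0.0015,"rx": 0.0,"ry": 0.0,"rz": 0.0,"jaw": 0.0},
])

```text
time_s: 20.8
eef_pos: [0.5843, -0.0521, 0.08]
tcp_rot: [0.006, 2.62, 0.005]
contact_force: [-3.7, -0.6, -0.3]
grip_width: 0.005
gripper_force: 1.5
```

play_rows([
  {"tx": -0.0005,"ty": 0.0001,"tz": 0.0003,"rx": 0.0,"ry": 0.0,"rz": 0.0,"jaw": 0.0},
  {"tx": -0.001,"ty": 0.0001,"tz": 0.0006,"rx": 0.0,"ry": 0.0,"rz": 0.0,"jaw": 0.0},
  {"tx": -0.0015,"ty": 0.0002,"tz": 0.0009,"rx": 0.0,"ry": 0.0,"rz": 0.0,"jaw": 0.0},
  {"tx": -0.002,"ty": 0.0003,"tz": 0.0012,"rx": 0.0,"ry": 0.0,"rz": 0.0,"jaw": 0.0},
  {"tx": -0.0026,"ty": 0.0004,"tz": 0.0015,"rx": 0.0,"ry": 0.0,"rz": 0.0,"jaw": 0.0},
])

```text
time_s: 21.3
eef_pos: [0.5858, -0.0517, 0.0793]
tcp_rot: [0.003, 2.623, 0.004]
contact_force: [-17.6, -4.5, 7.7]
grip_width: 0.005
gripper_force: 1.5
```

play_rows([
  {"tx": -0.0005,"ty": 0.0001,"tz": 0.0003,"rx": 0.0,"ry": 0.0,"rz": 0.0,"jaw": 0.0},
  {"tx": -0.001,"ty": 0.0001,"tz": 0.0006,"rx": 0.0,"ry": 0.0,"rz": 0.0,"jaw": 0.0},
  {"tx": -0.0015,"ty": 0.0002,"tz": 0.0009,"rx": 0.0,"ry": 0.0,"rz": 0.0,"jaw": 0.0},
  {"tx": -0.002,"ty": 0.0003,"tz": 0.0012,"rx": 0.0,"ry": 0.0,"rz": 0.0,"jaw": 0.0},
  {"tx": -0.002,"ty": 0.0003,"tz": 0.0012,"rx": 0.0,"ry": 0.0,"rz": 0.0,"jaw": 0.0},
])

```text
time_s: 21.8
eef_pos: [0.5858, -0.0512, 0.0778]
tcp_rot: [0.001, 2.627, 0.005]
contact_force: [-23.5, -6.0, 11.0]
grip_width: 0.005
gripper_force: 1.3
```

play_rows([
  {"tx": 0.004,"ty": 0.0,"tz": -0.003,"rx": 0.0,"ry": 0.0,"rz": 0.0,"jaw": 0.0},
  {"tx": 0.01,"ty": 0.0,"tz": -0.008,"rx": 0.0,"ry": 0.0,"rz": 0.0,"jaw": 0.0},
  {"tx": 0.02,"ty": 0.0,"tz": -0.015,"rx": 0.0,"ry": 0.0,"rz": 0.0,"jaw": 0.0},
  {"tx": 0.03,"ty": 0.0,"tz": -0.03,"rx": 0.0,"ry": 0.0,"rz": 0.0,"jaw": 0.0},
  {"tx": 0.04,"ty": 0.0,"tz": -0.045,"rx": 0.0,"ry": 0.0,"rz": 0.0,"jaw": 0.0},
])

```text
time_s: 22.3
eef_pos: [0.5321, -0.0513, 0.0996]
tcp_rot: [0.006, 2.619, 0.004]
contact_force: [-0.5, -0.5, 0.0]
grip_width: 0.006
gripper_force: 0.0
```

```bash
python3 - <<'E'
from h import *
shot("top");p,d,X,c=shot("wrist");s=st();q,_,_,_=shot("scene")
cv2.imwrite("pics/end.png",np.hstack([cv2.resize(p,(400,300)),cv2.resize(q,(400,300))])[...,::-1])
np.savez("end.npz",X=X)
# plan-front vs rail: median along-drawer x of face points below and above rail
t=np.radians(7.2);o=np.array([.595,-.09]);a=(X[...,:2]-o)@np.array([np.cos(t),np.sin(t)]);b=(X[...,:2]-o)@np.array([-np.sin(t),np.cos(t)])
for lo,hi in((.03,.07),(.1,.13),(.142,.16)):
    for y0,y1 in((-.18,-.14),(-.08,-.04),(.04,.08),(.14,.18)):
        m=(X[...,2]>lo)&(X[...,2]<hi)&(b>y0)&(b<y1)&(abs(a)<.06);print(lo,y0,m.sum(),np.median(a[m]).round(4) if m.any() else None)
E
```

```text
t 22.4 p [ 0.5318 -0.0513  0.1001] rv [0.0058 2.6179 0.0041] F [ 0.2  0.1 -0.2] T [0.05 0.26 0.06] w 0.002
0.03 -0.18 1484 0.0058
0.03 -0.08 658 0.0058
0.03 0.04 575 0.0058
0.03 0.14 2778 0.0059
0.1 -0.18 3 0.0058
0.1 -0.08 1083 0.0059
0.1 0.04 595 0.0059
0.1 0.14 3076 0.006
0.142 -0.18 0 None
0.142 -0.08 0 None
0.142 0.04 0 None
0.142 0.14 0 None
```

View pics/end.png

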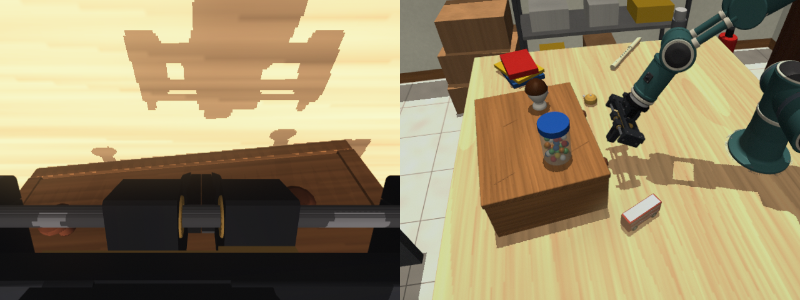

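The drawer appears shut, with canister, doll, bell and bus undisturbed. I'll check it's flush against the box's side posts.

```bash
python3 - <<'E'
import numpy as np
X=np.load("end.npz")["X"];t=np.radians(7.2);o=np.array([.595,-.09]);a=(X[...,:2]-o)@np.array([np.cos(t),np.sin(t)]);b=(X[...,:2]-o)@np.array([-np.sin(t),np.cos(t)])
for y0 in np.arange(-.216,.216,.008):
    m=(X[...,2]>.03)&(X[...,2]<.13)&(b>y0)&(b<y0+.008)&(abs(a)<.03)
    if m.any():print(round(y0,3),m.sum(),np.median(a[m]).round(4),end="; ")
E
```

```text
-0.2 62 0.0058; -0.192 155 0.0059; -0.184 246 0.0061; -0.176 291 0.0058; -0.168 295 0.0058; -0.16 319 0.0058; -0.152 367 0.0058; -0.144 492 0.0058; -0.136 580 0.0059; -0.128 627 0.0058; -0.12 655 0.0058; -0.112 763 0.0057; -0.104 1060 0.0054; -0.096 996 0.0057; -0.088 834 0.0059; -0.08 800 0.0058; -0.072 623 0.0059; -0.064 408 0.0059; -0.056 99 0.0058; -0.048 39 0.0058; -0.04 44 0.0057; -0.032 54 0.0057; -0.024 63 0.0058; -0.016 71 0.0057; -0.008 79 0.006; 0.0 91 0.0058; 0.008 92 0.0058; 0.016 28 0.0059; 0.024 340 0.006; 0.032 445 0.006; 0.04 448 0.0059; 0.048 233 0.0059; 0.056 104 0.0059; 0.064 172 0.0058; 0.072 187 0.0058; 0.08 197 0.0059; 0.088 209 0.006; 0.096 224 0.0059; 0.104 232 0.0059; 0.112 248 0.0058; 0.12 833 0.0057; 0.128 1446 0.0056; 0.136 1246 0.0058; 0.144 1136 0.0059; 0.152 1486 0.006; 0.16 1514 0.006; 0.168 1536 0.006; 0.176 1386 0.0059; 0.184 1077 0.0059; 0.192 987 0.0059; 0.2 1006 0.0063; 0.208 894 0.006;
```

The drawer face lines up flush with the box posts (5.8 mm against 5.9 mm in the same frame), so it is fully shut.

```bash
python3 -c "
from bench import arm
print(arm.hand_in())"
```

```text
the job is handed in; nothing more can be done
None
```

The bolt was pressed flush, the snib slid across to its stop to trap it, and the drawer pushed fully shut. Bearing force read about 27 N at most, nothing else was touched, and the job was handed in at about 22 s.

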